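Feed the circuit board under the probe bar

ROBOT

A 6-joint arm with a two-finger parallel gripper is mounted at the origin on the work surface. World frame = base frame: x ahead of the robot, y to its left, z up, the work surface at z = 0. Lengths are in m, angles in rad, forces in N, time in s.
With the tool pointing down it reaches from about 0.4 to 0.825 m from the base axis. Payload 7 kg.
Tool frame: the origin (TCP) lies at the very end of the fingers, on their centre line; the grasp point (between the pads) lies 19 mm behind it (arm.pinch_z is the z of the grasp point in the tool frame, in m); z points along the fingers, y is the direction in which the jaws open and shut (so a half turn about z gives the same grasp; the last joint's range is limited). The gripper opens to 88 mm and grips with 3 to 60 N. Pads are 19 mm wide; open, the fingers measure 130 mm over their backs; the gripper's body (78 mm by 193 mm) begins 47 mm behind the grasp point.
Start: joints at [-0.938, 0.359, 0.012, 0, -1.224, -0.288], TCP at [0.228, -0.635, 0.227] pointing down, gripper open.
Joint ranges: [-3.07, 3.07], [-1.43, 2.12], [-1.02, 1.25], [-3.03, 1.67], [-3.05, -0], [-3.03, 3.03]. Speed limits (rad/s): [2.39, 2.39, 3.01, 3.14, 3.14, 3.14].

INTERFACE

Orientations are given as [roll, pitch, yaw] about the fixed x, y, z axes, in that order (R = Rz(yaw) Ry(pitch) Rx(roll)).
In Python, from station import arm gives the robot as it stands.
- The arm moves only by the tool drive_tool, never from a script. Its argument "targets" is a list of rows, each a list of 6 numbers: the shift along the world's x, y, z in units of 0.04 m (1.0 is 0.04 m), then the turn, a rotation vector about the world's x, y, z in units of 6 degrees (1.0 is 6 degrees). In form: [[x, y, z, wx, wy, wz], ...]. A call has 1 to 5 rows; each row shifts and turns the commanded pose from where the row before left it; what a row does not reach is not made up. A row lasts 1/8 s, in which the tool goes at most 62.5 mm and 10.7 degrees, less where a joint would pass 70% of its speed; a pose out of reach is approached as far as the arm can. A call with a number of a shift or a turn outside -1 to 1 is refused whole. A call with a gripper value outside its range is refused whole. "claw" is the opening, from 0 (shut) to 1 (fully open), set as the call begins (left out, the last holds). The fingers move at their own pace and stop on an object; "newtons" is the grip in N (left out, the last holds). Time passes only in rows, so rows that do not move let the fingers close. It gives the time, the measured TCP pose, the force and the opening at its end, in the units of the state.
- arm.get_state(): the state, without advancing time (a new reading comes with each control period).
- arm.grab_frame(name): name is "scene" or "top"; returns (picture, depth): 420x560x3 uint8, red, green, blue; 420x560 float32, m along the optical axis (not along the pixel's ray), 0 where there is no reading.
- arm.get_calibration(name): a dict with "mtx" (3x3 intrinsics, pixels), "dist_coeffs" ([k1, k2, p1, p2, k3] as OpenCV has them; the pictures are not rectified), "origin" and "rotation" of the camera in the world. Camera axes: x right, y up, looking along -z (the intrinsics and any distortion apply to the point x, -y, -z); pixel columns grow to the right and rows downward; lengths in m; the calibration is good to about 2 mm. A picture is of the moment at which its call begins. get_calibration takes no time and is no camera call.
- arm.job_done(): hands the job in, once; it reports no verdict.
Trained networks look in the newest picture that a camera, given by its name, has taken for a name from the list of things; names that differ only in an ending like _2 or _b are one class to them, and where a whole thing is asked for, a point or a joint stands for the part that bears it (a point fixed in the world has none). Each returns a list of dicts, best first, with "score" (0 to 1); they miss things now and then, are a little off and sometimes report something else, mostly with a low value. They report only what shows in the picture. A call takes as long as a camera call. They do not tell look-alikes from the thing itself.
- arm.search_frame(target, camera): "point" ([x, y, z] in m, in the coordinates of the camera as it stood for that picture, good to about 4 mm: the middle of the surface that is visible of it).
- arm.cut_out(target, camera): "pixels" (420x560 bool, what is visible of it).
- arm.landmark_of(target, camera): "point" ([x, y, z] in m, in the coordinates of the camera as it stood for that picture, good to about 4 mm: a listed point, or the origin of a listed thing).
The state is a dict: "t": time; "q": joint angles; "qd": joint speeds; "joint_efforts": joint torques, N m; "eef_pos": TCP position; "ee_rot": TCP orientation; "force": force on the tool from outside, world axes, zero at the start; "moment": the same for the moment, N m; "width": finger opening in m.
Only numpy, scipy, OpenCV 4.12 (cv2) and the standard library are available. Lean on these libraries where they do the work, as an engineer would, in place of code of your own. Each camera call takes 0.05 s, during which the arm holds its last target. There are 200 camera calls.

TASK

Feed the circuit board under the blue probe bar: push the black knob down, turn it clockwise past its safety stop, and keep turning until the red pointer on the sliding table lines up with the yellow marker; then let the knob spring back up. After that, throw the red-tipped test switch fully over to its other side. Leave the meter, the cup and the spray bottle alone.

Things in the scene. Friction and masses are not known exactly. Their poses are not given: they have to be found in the camera images.
- bed: Fixed aluminium bed of the board test slide, 210 x 340 x 12 mm, origin at the centre of its underside on the bench, turned up to 0.35 rad either way. On it a grey sliding table (150 along bed x, 220 along bed y, top 52 mm above the bench) slides towards bed +y. The table carries the black knob and, on its +y half, a green circuit board. A blue probe bar (36 mm wide, top 93 mm above the bench) bridges the bed at bed y = +90 mm. Bed z is up.
- knob_top (a point): Centre of the top face of the black feed knob, on its turning axis; moves and turns with the knob. Knob: disc of diameter 90 mm, 10 mm thick, with a straight upright bar grip across its top, 84 mm long (along this point's x), 16 mm wide (along this point's y) and 30 mm high; bar top 105 mm and disc top 75 mm above the bench when up. White line on the bar's +x end. The knob rides on the sliding table. Bar and bed x agree at knob_turn = 0.
- knob_push (a joint): How far the knob is pushed straight down, m: 0 up, 0.012 fully in. Spring: about 5 N to start, 10 N fully in; it springs up by itself.
- knob_turn (a joint): Knob angle, rad, 0 at the start, growing clockwise seen from above, up to 1.75. Unless the knob is pushed in by more than about 8 mm, a safety stop blocks it at about 0.29; pushed in, it passes the stop, which lies between about 0.29 and 0.82; past that it need no longer be held in and springs up when let go. Takes about 0.2 N m. Stays where it is left.
- deck (a joint): Travel of the sliding table, m, towards bed +y. Geared to the knob: 35 mm per radian of knob_turn, so that the knob itself moves along bed +y as it turns.
- pointer (a point): Outer tip of the red pointer on the table's +x edge, 54 mm above the bench. It moves with the table.
- mark (a point): Point of the yellow marker, 55 mm above the bench, that the pointer has to stand beside (same bed y), on the white scale at the bed's +x edge. 36 to 51 mm from the pointer at the start along bed +y. It stays put.
- lever_tip (a point): Centre of the red ball (diameter 26 mm) at the end of the test switch's steel lever. The lever is 10 mm thick and 85 mm from pivot to ball centre; its pivot is 22 mm above the bench, in a fixed black box (70 x 50 x 25 mm). The ball leans 41 mm to the box's -x side at the start and swings to the same lean on +x.
- lever_base: The black box of the test switch, fixed, origin at the centre of its underside; the lever swings in its x-z plane, towards +x. Stands left or right of the bed, turned up to 0.4 rad.
- lever (a joint): Lever angle, rad: 0 off (leaning to the box's -x), 1.0 fully over (leaning to +x). Stays where it is left; about 1 N at the ball moves it.
- meter: Bystander: loose blue hand-held meter, 170 x 85 x 36 mm, lying on the bench, on the other side of the bed from the switch; origin at the centre of its underside.
- cup: Bystander: loose red cup with pens, diameter 84 mm, 150 mm high with its pens; origin at the centre of its underside. Beyond the bed.
- spray: Bystander: loose white spray bottle, diameter 72 mm, 186 mm high; origin at the centre of its underside. Beyond the bed.
Mind the look-alikes: they are no part of the job. Of the things that look like the lever_base, the largest one is meant.

How it is judged:
By the outcome, as a careful person would: the job done as asked, in the order asked, and still so for the second after the job is handed in, with the robot touching nothing.
It also fails if it takes over 51 s, if anything falls off the work surface, if the arm or the gripper's body presses on something with over 40 N, if the wrist force passes 120 N, or if a joint passes its speed limit or range.

## Working session

There is one attempt and no reset: what is moved stays moved. The work goes in short steps, Python scripts to look and compute and a tool call to move; the robot and the scene stay as the last step left them, time stands still between calls to the robot, and variables do not carry over. Pictures are saved under pics/ and viewed, about 8 in all and at most 12, crops included, and the job is handed in when it is done.

Besides the shell and the picture viewer there is one more tool, called after "Request:" as name(argument=value, ...) on one line, values as JSON. drive_tool: Moves the arm, as the interface text tells. Shifts and turns lie within -1 to 1; 1 stands for 0.04 m of shift or 6 degrees of turn. Its arguments: {"type":"object","properties":{"targets":{"type":"array"},"claw":{"type":"number"},"newtons":{"type":"number"}},"required":["targets"]}

```bash
mkdir -p pics; cat > h.py <<'E'
import numpy as np, cv2
from station import arm
def w(p,c):
    k=arm.get_calibration(c); return np.array(k["rotation"])@np.array(p)+np.array(k["origin"])
def pix(P,c):
    k=arm.get_calibration(c); q=np.array(k["rotation"]).T@(np.array(P)-np.array(k["origin"]))
    q=np.array([q[0],-q[1],-q[2]]); return cv2.projectPoints(q[None],np.zeros(3),np.zeros(3),np.array(k["mtx"]),np.array(k["dist_coeffs"]))[0].ravel().round(0)
def ray(uv,c,z):
    k=arm.get_calibration(c); n=cv2.undistortPoints(np.array([[uv]],float),np.array(k["mtx"]),np.array(k["dist_coeffs"])).ravel()
    d=np.array(k["rotation"])@np.array([n[0],-n[1],-1]); o=np.array(k["origin"]); return o+d*(z-o[2])/d[2]
def save(n,im): cv2.imwrite("pics/"+n+".png",im[...,::-1])
E
python3 - <<'E'
from h import *
a=arm.grab_frame("scene")[0]; b=arm.grab_frame("top")[0]
save("s0",a); save("t0",b)
for n in ["bed","knob_top","pointer","mark","lever_tip","lever_base","meter","cup","spray"]:
  for c in ["scene","top"]:
    for r in arm.landmark_of(n,c)[:4]:
      P=w(r["point"],c); print(n,c,round(r["score"],2),P.round(3),pix(P,c))
print(arm.get_state())
E
```

```text
Traceback (most recent call last):
  File "h.py", line 7, in pix
    q=np.array([q[0],-q[1],-q[2]]); return cv2.projectPoints(q[None],np.zeros(3),np.zeros(3),np.array(k["mtx"]),np.array(k["dist_coeffs"]))[0].ravel().round(0)
                ~^^^
IndexError: invalid index to scalar variable.
```

View pics/s0.png

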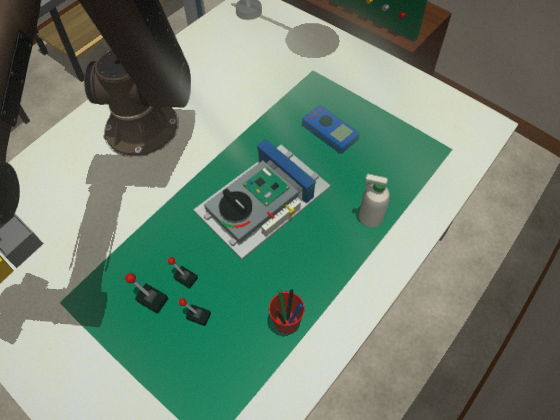

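View pics/t0.png

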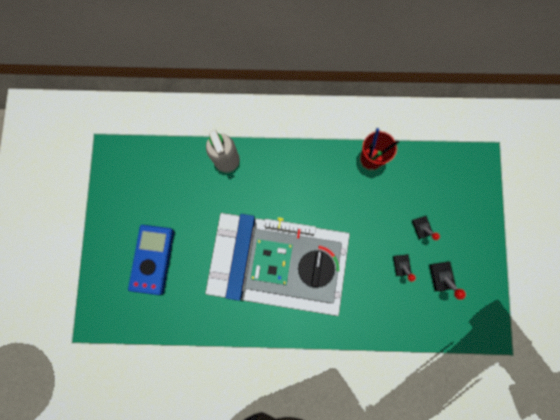

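Scene view: the knob is at (236,205) and there are three switches, at (152,297), (184,277) and (198,314). In the top view those switches are at (445,278), (403,266) and (424,228). The largest looks like scene (152,297) / top (445,278).

```bash
sed -i 's/np.array(k\["rotation"\])/RR(k)/g' h.py; cat >> h.py <<'E'
from scipy.spatial.transform import Rotation as Ro
def RR(k):
    r=np.array(k["rotation"],float); return r if r.ndim==2 else (Ro.from_euler("xyz",r) if r.size==3 else Ro.from_quat(r)).as_matrix()
E
python3 - <<'E'
from h import *
a=arm.grab_frame("scene")[0]; b=arm.grab_frame("top")[0]
print(arm.get_calibration("top"))
for n in ["bed","knob_top","pointer","mark","lever_tip","lever_base","meter","cup","spray"]:
  for c in ["scene","top"]:
    for r in arm.landmark_of(n,c)[:4]:
      P=w(r["point"],c); print(n,c,round(r["score"],2),P.round(3),pix(P,c))
print(arm.get_state())
A=cv2.resize(a[240:340,110:230],None,fx=3.3,fy=3.3,interpolation=2);B=cv2.resize(b[205:325,200:360],None,fx=2.75,fy=2.75,interpolation=2)
C=cv2.resize(b[205:310,380:480],None,fx=3,fy=3,interpolation=2)
im=np.zeros((330+330,845,3),np.uint8); im[:330,:396]=A; im[330:,:440]=B; im[:315,400:700]=C
save("c1",im[:,:760])
E
```

```text
{'mtx': array([[406.04526585,   0.        , 284.52805553],
       [  0.        , 406.04526585, 209.01944857],
       [  0.        ,   0.        ,   1.        ]]), 'dist_coeffs': array([0.01834855, 0.        , 0.        , 0.        , 0.        ]), 'origin': array([0.45629434, 0.0065777 , 1.06093282]), 'rotation': array([ 0.16004931,  0.01083432, -1.54576335])}
bed scene 0.97 [0.485 0.038 0.005] [263. 198.]
bed top 0.87 [ 0.489  0.038 -0.002] [277. 262.]
bed top 0.29 [ 0.422 -0.384  0.096] [458. 294.]
knob_top scene 0.63 [ 0.47  -0.06   0.106] [233. 198.]
knob_top top 0.7 [ 0.473 -0.056  0.106] [316. 268.]
pointer scene 0.65 [ 0.571 -0.019  0.053] [273. 219.]
pointer top 0.58 [ 0.568 -0.011  0.056] [297. 229.]
mark scene 0.37 [0.573 0.032 0.056] [286. 206.]
mark top 0.6 [ 0.476 -0.056  0.107] [316. 267.]
mark top 0.39 [0.573 0.037 0.056] [278. 227.]
lever_tip scene 0.72 [ 0.421 -0.387  0.097] [129. 277.]
lever_tip scene 0.53 [ 0.557 -0.342  0.072] [183. 301.]
lever_tip scene 0.5 [ 0.455 -0.286  0.069] [170. 261.]
lever_tip top 0.68 [ 0.475 -0.058  0.109] [317. 267.]
lever_tip top 0.66 
[... 723 characters left out ...]
8 [0.76  0.182 0.001] [227. 159.]
{'t': 1.15, 'q': array([-9.37892035e-01,  3.58609730e-01,  1.19122357e-02, -1.41217464e-06,
       -1.22410309e+00, -2.88114533e-01]), 'qd': array([-6.35829787e-05,  5.73396187e-04,  1.03333761e-04,  5.67743264e-04,
       -1.50274279e-04, -1.91867291e-03]), 'joint_efforts': array([ 1.29194759e-03, -5.82402885e+01,  2.93299663e+01,  7.00271130e+00,
        1.23933781e-02, -2.77403257e-05]), 'eef_pos': array([ 0.22813718, -0.63526029,  0.22656003]), 'ee_rot': array([ 3.14158819e+00,  6.31329315e-08, -2.79680337e+00]), 'force': array([-0.83529746, -0.43748763,  0.14349275]), 'moment': array([-0.04605633,  0.01843719,  0.00174538]), 'width': 0.0876374785470412}
```

View pics/c1.png

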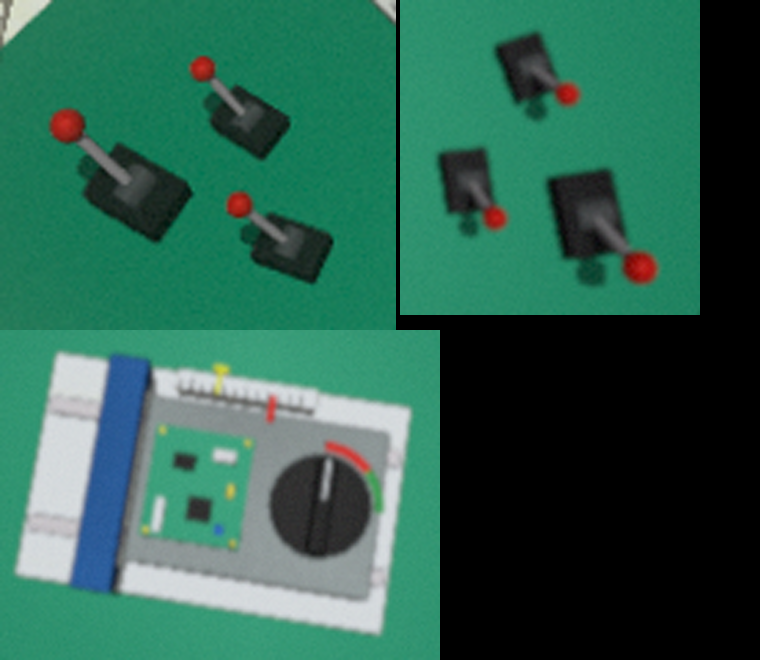

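The crop confirms it: the largest switch is the one at scene (150,297) / top (445,278), with its ball at about (0.421, -0.387, 0.097). The other two are look-alikes. Next I'll measure the axes precisely.

```bash
cat >> h.py <<'E'
def cen(im,c,z,near,kind,rad=0.03):
    h=cv2.cvtColor(im,cv2.COLOR_RGB2HSV).astype(int); H,S,V=h[...,0],h[...,1],h[...,2]
    m=(S>150)&(V>90)&(((H<8)|(H>172)) if kind=="r" else ((H>21)&(H<36)))
    ys,xs=np.nonzero(m); P=np.array([ray((x,y),c,z) for x,y in zip(xs,ys)])
    k=np.hypot(*(P-near)[:,:2].T)<rad; return P[k]
E
python3 - <<'E'
from h import *
T=np.array([ray((200+x/2.75,205+(y-330)/2.75),"top",.012) for x,y in [(58,352),(410,407),(381,633),(16,575)]])
e1=T[0]-T[1]; e2=T[3]-T[2]; f1=T[0]-T[3]; f2=T[1]-T[2]
for e in (e1,e2): print("bed y",np.linalg.norm(e),np.arctan2(-e[0],e[1]))
for e in (f1,f2): print("bed x",np.linalg.norm(e),np.arctan2(e[1],e[0]))
print(T.mean(0))
for c in ["scene","top"]:
  im=arm.grab_frame(c)[0]
  for k,n in (("r",(.57,-.015,0)),("y",(.575,.034,0))):
    P=cen(im,c,.055,n,k,.025); print(c,k,len(P),P.mean(0).round(4),P.min(0).round(4),P.max(0).round(4))
  P=cen(im,c,.0965,(.421,-.387,0),"r",.03); print("ball",len(P),P.mean(0).round(4),np.ptp(P,axis=0).round(3))
# switch box corners, top crop at +400, scale3, offs(380,205), z .025
B=np.array([ray((380+x/3,205+y/3),"top",.025) for x,y in [(147,177),(210,169),(227,250),(165,259)]])
print(B.round(3),B.mean(0), [np.arctan2(*(B[i]-B[j])[1::-1]) for i,j in((0,3),(1,2))])
# white line on bar: ends in crop (328,460),(323,498) ; bar low end (318,553)
L=np.array([ray((200+x/2.75,205+(y-330)/2.75),"top",.105) for x,y in [(329,460),(318,553)]]); print(L.round(4),L.mean(0))
E
```

```text
bed y 0.3371268282201319 -0.13241005123520264
bed y 0.3385662663761453 -0.12783616146510998
bed x 0.2103248801218303 -0.13447273487213837
bed x 0.20877827810026447 -0.12761037975897144
[0.48475617 0.03443795 0.012     ]
scene r 15 [ 0.5589 -0.0144  0.055 ] [ 0.5476 -0.0181  0.055 ] [ 0.5681 -0.0116  0.055 ]
scene y 22 [0.5894 0.0315 0.055 ] [0.5714 0.0229 0.055 ] [0.5981 0.0379 0.055 ]
ball 73 [ 0.4218 -0.3869  0.0965] [0.024 0.023 0.   ]
top r 10 [ 0.5578 -0.0142  0.055 ] [ 0.5489 -0.0159  0.055 ] [ 0.5639 -0.0133  0.055 ]
top y 8 [0.5928 0.0322 0.055 ] [0.5903 0.0272 0.055 ] [0.5954 0.0348 0.055 ]
ball 80 [ 0.4234 -0.3878  0.0965] [0.02  0.021 0.   ]
[[ 0.492 -0.345  0.025]
 [ 0.5   -0.397  0.025]
 [ 0.434 -0.408  0.025]
 [ 0.425 -0.357  0.025]] [ 0.46245723 -0.37668675  0.025     ] [np.float64(0.18495666023637722), np.float64(0.1667669153011334)]
[[ 0.5097 -0.064   0.105 ]
 [ 0.4317 -0.0556  0.105 ]] [ 0.4706701  -0.05977057  0.105     ]
```

Request:
drive_tool(targets=[[0.24,0.58,0,0,0,1],[0.24,0.58,0,0,0,1],[0.24,0.58,0,0,0,1],[0.24,0.58,0,0,0,1],[0.24,0.58,0,0,0,1]], claw=1)

```text
t: 1.88
eef_pos: [0.2764, -0.5185, 0.2266]
ee_rot: [-3.141, -0.0, -2.27]
force: [0.5, -0.8, 0.5]
width: 0.0877
```

Request:
drive_tool(targets=[[0.24,0.58,0,0,0,1],[0.24,0.58,0,0,0,1],[0.24,0.58,0,0,0,1],[0.24,0.58,0,0,0,1],[0.24,0.58,0,0,0,1]])

```text
t: 2.5
eef_pos: [0.3244, -0.4025, 0.2267]
ee_rot: [-3.141, -0.0, -1.746]
force: [0.7, -0.7, 0.7]
width: 0.0873
```

Request:
drive_tool(targets=[[0.24,0.58,0,0,0,1],[0.24,0.58,0,0,0,1],[0.24,0.58,0,0,0,1],[0.24,0.58,0,0,0,1],[0.24,0.58,0,0,0,1]])

```text
t: 3.12
eef_pos: [0.3724, -0.2865, 0.2268]
ee_rot: [-3.141, -0.0, -1.223]
force: [1.1, 0.2, -1.2]
width: 0.0875
```

Request:
drive_tool(targets=[[0.24,0.58,0,0,0,1],[0.24,0.58,0,0,0,1],[0.24,0.58,0,0,0,1],[0.24,0.58,0,0,0,1],[0.24,0.58,0,0,0,1]])

```text
t: 3.75
eef_pos: [0.4204, -0.1705, 0.2268]
ee_rot: [-3.141, -0.0, -0.699]
force: [0.2, -0.4, -0.6]
width: 0.0875
```

Request:
drive_tool(targets=[[0.24,0.58,0,0,0,1],[0.24,0.58,0,0,0,1],[0.24,0.58,0,0,0,1],[0.24,0.58,0,0,0,1],[0.24,0.58,0,0,0,1]])

```text
t: 4.38
eef_pos: [0.4684, -0.0545, 0.2268]
ee_rot: [-3.141, -0.001, -0.175]
force: [0.1, -0.8, -0.4]
width: 0.088
```

Request:
drive_tool(targets=[[0.08,-0.1,-0.8,0,0,0.43],[0,0,-0.9,0,0,0],[0,0,-0.9,0,0,0],[0,0,-0.7,0,0,0],[0,0,-0.38,0,0,0]])

```text
t: 5.0
eef_pos: [0.4706, -0.0594, 0.078]
ee_rot: [3.141, 0.002, -0.134]
force: [0.2, -0.4, 0.1]
width: 0.0876
```

Request:
drive_tool(targets=[[0,0,0,0,0,0],[0,0,0,0,0,0],[0,0,0,0,0,0],[0,0,0,0,0,0],[0,0,0,0,0,0]], claw=0, newtons=30)

```text
t: 5.62
eef_pos: [0.4715, -0.0592, 0.0797]
ee_rot: [-3.141, -0.001, -0.134]
force: [-0.8, 0.1, -0.0]
width: 0.043
```

Request:
drive_tool(targets=[[0,0,0,0,0,0],[0,0,0,0,0,0],[0,0,0,0,0,0],[0,0,0,0,0,0],[0,0,0,0,0,0]])

```text
t: 6.25
eef_pos: [0.4716, -0.0579, 0.0794]
ee_rot: [-3.14, -0.001, -0.134]
force: [-2.1, 10.1, 2.2]
width: 0.0154
```

Request:
drive_tool(targets=[[0,0,-0.1,0,0,0],[0,0,-0.1,0,0,0],[0,0,-0.1,0,0,0],[0,0,0,0,0,0]])

```text
t: 6.75
eef_pos: [0.4716, -0.058, 0.0677]
ee_rot: [-3.14, -0.0, -0.133]
force: [-3.8, 10.5, 8.2]
width: 0.0154
```

Request:
drive_tool(targets=[[0.012,0.091,0,0,0,-1],[0.012,0.091,0,0,0,-1],[0.012,0.091,0,0,0,-1]])

```text
t: 7.12
eef_pos: [0.4731, -0.0471, 0.0679]
ee_rot: [-3.14, -0.0, -0.45]
force: [-4.4, 9.1, 7.7]
width: 0.0158
```

Request:
drive_tool(targets=[[0.012,0.091,0,0,0,-1],[0.012,0.091,0,0,0,-1]])

```text
t: 7.38
eef_pos: [0.4742, -0.0396, 0.068]
ee_rot: [-3.14, -0.0, -0.66]
force: [-3.7, 10.3, 8.1]
width: 0.0156
```

Request:
drive_tool(targets=[[0.012,0.091,0,0,0,-1],[0.012,0.091,0,0,0,-1],[0.012,0.091,0,0,0,-1],[0.012,0.091,0,0,0,-1],[0.012,0.091,0,0,0,-1]])

```text
t: 8.0
eef_pos: [0.4773, -0.021, 0.0682]
ee_rot: [-3.139, 0.001, -1.183]
force: [-3.2, 10.5, 7.8]
width: 0.0158
```

Request:
drive_tool(targets=[[0.012,0.091,0.1,0,0,-1],[0.012,0.091,0.1,0,0,-1],[0.006,0.046,0.1,0,0,-0.5],[0,0,0,0,0,0]])

```text
t: 8.5
eef_pos: [0.4788, -0.0116, 0.0795]
ee_rot: [-3.138, 0.002, -1.442]
force: [1.3, 11.6, -2.9]
width: 0.0157
```

```bash
cat > m.py <<'E'
from h import *
import sys
yh=np.array([.1305,.9914,0])
for c in ["scene","top"]:
  im=arm.grab_frame(c)[0]; save(sys.argv[1]+c,im)
  Q=[]
  for k,n in (("r",(.563,.026,0)),("y",(.592,.032,0))):
    P=cen(im,c,.055,n,k,.032); Q.append(P.mean(0)); print(c,k,len(P),P.mean(0).round(4),np.ptp(P,axis=0).round(3))
  print("gap",(Q[1]-Q[0])@yh)
  for n in ["pointer","mark"]: print(n,[(round(r["score"],2),w(r["point"],c).round(4)) for r in arm.landmark_of(n,c)[:2]])
s=arm.get_state(); print(s["force"],s["ee_rot"],s["q"][5],s["t"])
E
python3 m.py a
```

```text
scene r 12 [0.5655 0.0305 0.055 ] [0.017 0.006 0.   ]
scene y 26 [0.592  0.0299 0.055 ] [0.029 0.02  0.   ]
gap 0.0028729268337972765
pointer [(0.92, array([0.5761, 0.0285, 0.0516]))]
mark [(0.63, array([0.5738, 0.0354, 0.0538]))]m.py:8: RuntimeWarning: Mean of empty slice.
  P=cen(im,c,.055,n,k,.032); Q.append(P.mean(0)); print(c,k,len(P),P.mean(0).round(4),np.ptp(P,axis=0).round(3))
  ret = um.true_divide(
Traceback (most recent call last):
  File "m.py", line 8, in <module>
    P=cen(im,c,.055,n,k,.032); Q.append(P.mean(0)); print(c,k,len(P),P.mean(0).round(4),np.ptp(P,axis=0).round(3))
                                                                                        ~~~~~~^^^^^^^^^^
ValueError: zero-size array to reduction operation maximum which has no identity
```

```bash
python3 - <<'E'
from h import *
a=cv2.imread("pics/ascene.png")[...,::-1]
b=arm.grab_frame("top")[0]
s0=cv2.imread("pics/s0.png")[...,::-1]
f=lambda i,y,x:cv2.resize(i[y:y+45,x:x+60],None,fx=6.5,fy=6.5,interpolation=2)
im=np.zeros((590,790,3),np.uint8)
for k,(i,y,x) in enumerate([(s0,190,255),(a,190,255),(b,205,255)]):
  r,c=divmod(k,2); q=f(i,y,x); im[r*295:r*295+q.shape[0],c*395:c*395+q.shape[1]]=q
save("c2",im)
# lines of constant bed y at mark candidates, in scene
for g in [(.574,.034,.055),(.594,.0365,.055)]: print(pix(g,"scene"))
E
```

```text
[286. 206.]
[293. 209.]
```

View pics/c2.png

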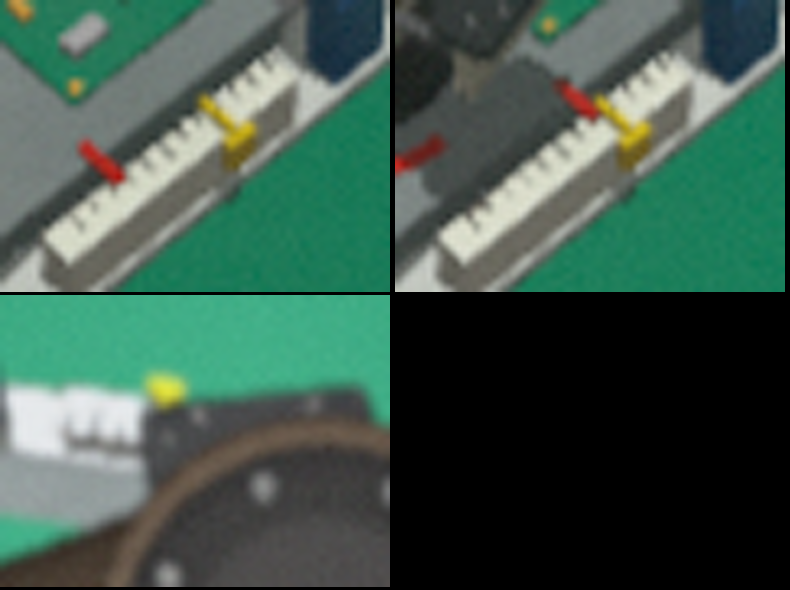

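```bash
python3 - <<'E'
from h import *
yh=np.array([.1305,.9914,0]);o=np.array([.486,.036,0])
def g(u,v,z): 
  p=ray((255+(u%395)/6.5-.4,190+v/6.5-.4),"scene",z); return (p-o)@yh*1000,(p-o)@[.9914,-.1305,0]*1000
for n,u,v,z in [("ptr0 in",82,145,.054),("ptr0 tip",120,178,.054),("mk0 tip",203,99,.055),("mk0 mid",228,120,.055),("ptr1 in",561,83,.054),("ptr1 tip",597,113,.054),("mk1 tip",599,101,.055),("mk1 mid",623,121,.055)]: print(n,np.round(g(u,v,z),1))
E
```

```text
ptr0 in [-40.4  65.2]
ptr0 tip [-39.7  87.8]
mk0 tip [11.  83.9]
mk0 mid [11.5 98.6]
ptr1 in [ 5.7 67. ]
ptr1 tip [ 6.4 88.2]
mk1 tip [10.7 85. ]
mk1 mid [11.2 99. ]
```

Request:
drive_tool(targets=[[0.007,0.055,0,0,0,-0.6],[0.007,0.055,0,0,0,-0.6],[0,0,0,0,0,0]])

```text
t: 9.12
eef_pos: [0.4795, -0.0072, 0.0795]
ee_rot: [-3.139, 0.003, -1.568]
force: [1.1, 10.7, -3.1]
width: 0.0157
```

```bash
python3 - <<'E'
from h import *
a=arm.grab_frame("scene")[0]
a2=np.mean([arm.grab_frame("scene")[0].astype(float) for _ in range(4)],0).astype(np.uint8)
save("c3",cv2.resize(a2[193:223,260:300],None,fx=16,fy=16,interpolation=2))
s=arm.get_state(); print(s["ee_rot"],s["t"],s["force"])
E
```

```text
[-3.13838177e+00  2.86402416e-03 -1.56752959e+00] 9.375 [ 2.18265324 11.3177014  -3.04240439]
```

View pics/c3.png

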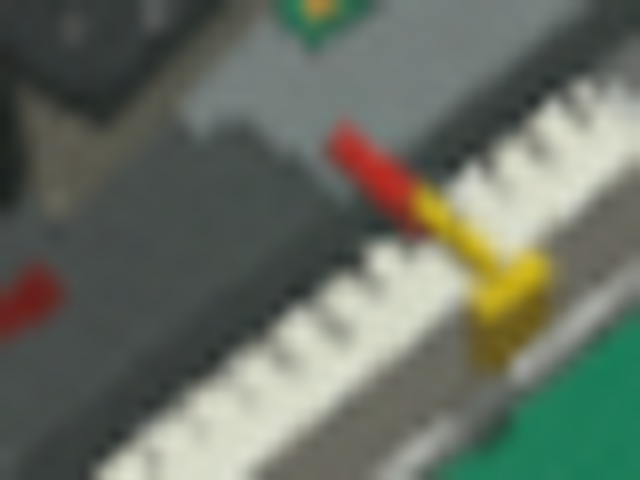

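```bash
cat > g.py <<'E'
from h import *
yh=np.array([.1305,.9914,0]);xh=np.array([.9914,-.1305,0]);o=np.array([.486,.036,0])
def gap(im):
  up=cv2.resize(im[193:223,260:300].astype(np.float32),None,fx=8,fy=8,interpolation=2)
  r,g,b=up[...,0],up[...,1],up[...,2]
  for n,m,z in (("red",(r>120)&(g<.42*r),.054),("yel",(r>130)&(g>.6*r)&(b<.45*r),.055)):
    ys,xs=np.nonzero(m); P=np.array([ray((260+(x+.5)/8-.5,193+(y+.5)/8-.5),"scene",z) for x,y in zip(xs,ys)])
    Y=(P-o)@yh*1e3; X=(P-o)@xh*1e3
    for a in range(64,110,4):
      k=(X>a)&(X<a+4)&(abs(Y-8)<16)
      if k.sum()>5: print(n,a,k.sum(),Y[k].mean().round(2),np.ptp(Y[k]).round(1))
E
python3 - <<'E'
from g import *
gap(np.mean([arm.grab_frame("scene")[0].astype(float) for _ in range(3)],0))
E
```

```text
red 64 50 9.29 3.9
red 68 127 8.99 4.4
red 72 154 9.17 5.7
red 76 182 9.2 6.4
red 80 87 8.31 5.2
yel 80 44 11.68 3.4
yel 84 154 10.41 5.8
yel 88 146 9.95 5.3
yel 92 123 10.22 4.3
yel 96 130 10.15 4.5
yel 100 138 9.33 6.4
yel 104 415 9.66 15.8
yel 108 325 9.63 15.7
```

Request:
drive_tool(targets=[[0.003,0.023,0,0,0,-0.26],[0,0,0,0,0,0]])

```text
t: 9.78
eef_pos: [0.4796, -0.0064, 0.0795]
ee_rot: [-3.139, 0.003, -1.595]
force: [1.9, 10.4, -3.3]
width: 0.0161
```

Request:
drive_tool(targets=[[0,0,0,0,0,0],[0,0,0,0,0,0],[0,0,0,0,0,0]], claw=0.5)

```text
t: 10.15
eef_pos: [0.4778, -0.0087, 0.0793]
ee_rot: [3.141, -0.0, -1.596]
force: [0.7, -1.2, 0.5]
width: 0.0401
```

```bash
python3 - <<'E'
from g import *
gap(np.mean([arm.grab_frame("scene")[0].astype(float) for _ in range(4)],0))
s=arm.get_state(); print(s["ee_rot"],s["t"],s["force"],s["width"])
E
```

```text
red 64 46 10.18 3.9
red 68 140 10.1 4.8
red 72 157 9.97 5.4
red 76 174 9.96 6.1
red 80 56 9.23 4.4
yel 80 43 11.66 3.9
yel 84 160 10.29 5.8
yel 88 144 9.98 5.3
yel 92 126 10.23 4.4
yel 96 131 10.14 4.5
yel 100 137 9.38 5.9
yel 104 415 9.69 15.8
yel 108 328 9.66 15.5
[ 3.14153355e+00 -5.19317472e-05 -1.59587377e+00] 10.35 [-0.63268941 -0.30808461 -0.36632156] 0.043757953603688414
```

Request:
drive_tool(targets=[[0,0,0.5,0,0,0],[0,0,1,0,0,0],[0,0,1,0,0,0]])

```text
t: 10.72
eef_pos: [0.4777, -0.0086, 0.1804]
ee_rot: [3.141, -0.0, -1.596]
force: [0.2, -0.9, 0.0]
width: 0.0438
```

Request:
drive_tool(targets=[[-0.2,-0.74,0,0,0,-1],[-0.2,-0.74,0,0,0,-1],[-0.2,-0.74,0,0,0,-1],[-0.2,-0.74,0,0,0,-1],[-0.2,-0.74,0,0,0,-1]], claw=0)

```text
t: 11.35
eef_pos: [0.4376, -0.1574, 0.1794]
ee_rot: [-3.141, 0.0, -2.123]
force: [1.1, -0.4, 0.0]
width: 0.0021
```

Request:
drive_tool(targets=[[-0.2,-0.74,0,0,0,-1],[-0.2,-0.74,0,0,0,-1],[-0.2,-0.74,0,0,0,-1],[-0.2,-0.74,0,0,0,-1],[-0.2,-0.74,0,0,0,-1]])

```text
t: 11.98
eef_pos: [0.3975, -0.3054, 0.1794]
ee_rot: [-3.142, 0.0, -2.646]
force: [0.5, -0.4, 0.2]
width: 0.0004
```

Request:
drive_tool(targets=[[-0.2,-0.74,0,0,0,-1],[-0.2,-0.74,0,0,0,-1],[-0.2,-0.74,0,0,0,-1],[0,0,0,0,0,0]])

```text
t: 12.48
eef_pos: [0.3732, -0.3946, 0.1789]
ee_rot: [3.141, -0.001, -2.96]
force: [-0.9, 0.5, -1.0]
width: 0.0005
```

```bash
python3 - <<'E'
from g import *
s=arm.get_state(); print(s["eef_pos"],s["ee_rot"],s["t"],s["q"])
im=arm.grab_frame("scene")[0]; gap(im); save("d",im)
P=cen(im,"scene",.0965,(.421,-.387,0),"r",.03); print("ball",len(P),P.mean(0).round(4))
b=arm.grab_frame("top")[0]
save("c4",cv2.resize(b[200:320,200:360],None,fx=4.5,fy=4.5,interpolation=2))
E
```

```text
[ 0.37322864 -0.39462885  0.17891768] [ 3.14124312e+00 -7.26579710e-04 -2.96039063e+00] 12.475 [-4.52253652e-01  1.80577267e-01 -3.47730372e-01  1.71713715e-04
 -1.04328121e+00 -9.37427277e-01]
red 64 39 10.34 3.6
red 68 133 10.18 4.5
red 72 152 9.98 5.4
red 76 164 9.96 5.8
red 80 47 9.3 4.2
yel 80 44 11.58 3.7
yel 84 159 10.31 5.6
yel 88 141 9.93 5.0
yel 92 124 10.27 4.3
yel 96 123 10.2 4.2
yel 100 130 9.32 5.9
yel 104 415 9.74 15.7
yel 108 313 9.71 15.5Traceback (most recent call last):
  File "<stdin>", line 4, in <module>
  File "h.py", line 18, in cen
    ys,xs=np.nonzero(m); P=np.array([ray((x,y),c,z) for x,y in zip(xs,ys)])
                                     ~~~^^^^^^^^^^^
  File "h.py", line 9, in ray
    k=arm.get_calibration(c); n=cv2.undistortPoints(np.array([[uv]],float),np.array(k["mtx"]),np.array(k["dist_coeffs"])).ravel()
ValueError: time passes only in moves, steps and waits
```

```bash
python3 - <<'E'
from h import *
b=arm.grab_frame("top")[0]
save("c4",cv2.resize(b[200:320,200:360],None,fx=4.5,fy=4.5,interpolation=2))
E
```

```text
(no output)
```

View pics/c4.png

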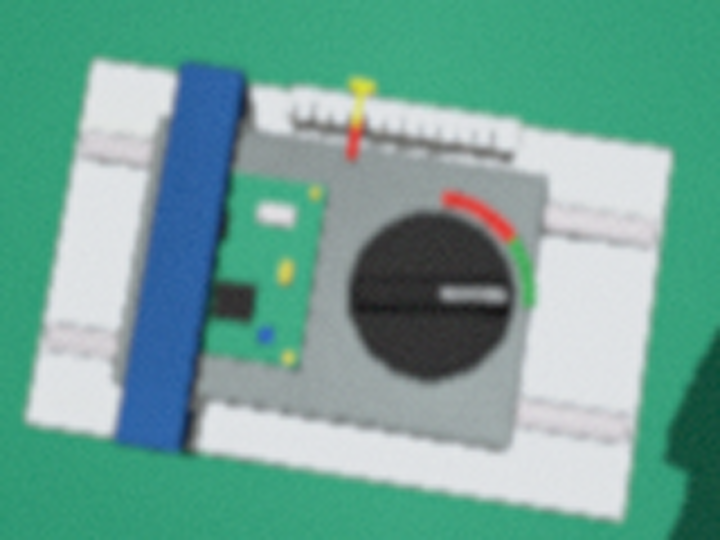

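Request:
drive_tool(targets=[[0,0,-0.8,0,0,0],[0,0,-0.8,0,0,0],[0,0,-0.6,0,0,0],[0,0,0,0,0,0]])

```text
t: 13.08
eef_pos: [0.3732, -0.3918, 0.09]
ee_rot: [3.139, -0.003, -2.955]
force: [-0.0, -0.4, -0.4]
width: 0.0002
```

Request:
drive_tool(targets=[[0.39,0.07,0,0,0,0],[0.39,0.07,0,0,0,0],[0.39,0.07,0,0,0,0],[0.39,0.07,0,0,0,0]])

```text
t: 13.58
eef_pos: [0.4379, -0.3818, 0.0917]
ee_rot: [-3.141, 0.001, -2.957]
force: [-0.7, -0.4, 0.8]
width: 0.0004
```

Request:
drive_tool(targets=[[0.39,0.07,0,0,0,0],[0.39,0.07,0,0,0,0],[0.2,0.035,0,0,0,0]])

```text
t: 13.95
eef_pos: [0.4765, -0.3746, 0.0909]
ee_rot: [3.141, -0.001, -2.957]
force: [-0.9, 0.4, -1.1]
width: 0.0006
```

Request:
drive_tool(targets=[[0.1,0.018,0,0,0,0],[0,0,0,0,0,0]])

```text
t: 14.2
eef_pos: [0.4797, -0.3742, 0.0912]
ee_rot: [3.142, 0.0, -2.957]
force: [-0.3, -0.2, 0.0]
width: 0.0004
```

Request:
drive_tool(targets=[[0.07,0.013,0,0,0,0],[0,0,0,0,0,0]])

```text
t: 14.45
eef_pos: [0.4807, -0.374, 0.0913]
ee_rot: [3.141, -0.002, -2.958]
force: [-5.1, -1.9, 1.2]
width: 0.0007
```

Request:
drive_tool(targets=[[0.07,0.013,0,0,0,0],[0,0,0,0,0,0]])

```text
t: 14.7
eef_pos: [0.4813, -0.3737, 0.0912]
ee_rot: [3.14, -0.006, -2.958]
force: [-12.4, -4.7, 4.8]
width: 0.0003
```

```bash
python3 - <<'E'
from h import *
a=arm.grab_frame("scene")[0]; b=arm.grab_frame("top")[0]
im=np.zeros((400,800,3),np.uint8)
im[:,:400]=cv2.resize(a[240:340,110:210],(400,400),interpolation=2); im[:,400:]=cv2.resize(b[205:305,380:480],(400,400),interpolation=2)
save("c5",im)
E
```

```text
(no output)
```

View pics/c5.png

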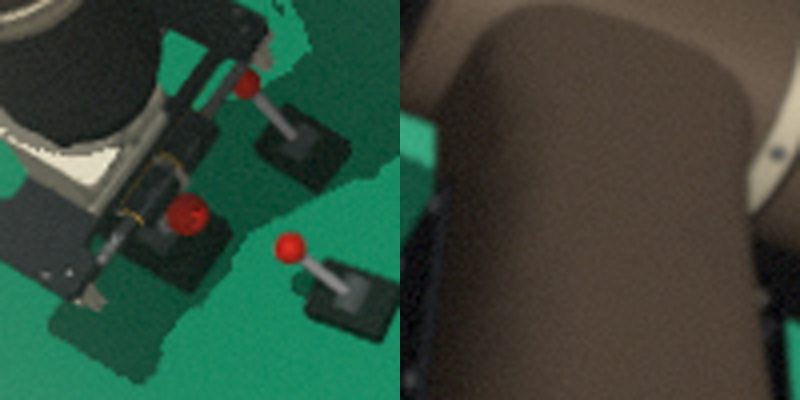

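The ball is over to the far side and the force rose to 12 N at the predicted end stop. Next I'll back off and check.

Request:
drive_tool(targets=[[-0.4,-0.07,0,0,0,0],[-0.8,-0.14,0,0,0,0],[0,0,0.8,0,0,0],[-0.5,-0.5,1,0,0,0],[-0.5,-1,1,0,0,0]])

```text
t: 15.42
eef_pos: [0.3969, -0.4415, 0.2052]
ee_rot: [-3.141, 0.002, -2.955]
force: [1.6, -0.0, 0.3]
width: 0.0005
```

Request:
drive_tool(targets=[[-0.2,-1,0,0,0,0],[-0.2,-1,0,0,0,0],[-0.2,-1,0,0,0,0],[0,-0.5,0,0,0,0],[0,0,0,0,0,0]])

```text
t: 16.05
eef_pos: [0.3725, -0.5828, 0.2027]
ee_rot: [3.142, 0.0, -2.959]
force: [-0.5, 1.0, -0.0]
width: 0.0008
```

```bash
python3 - <<'E'
import h
k={c:h.arm.get_calibration(c) for c in("scene","top")}
from h import *
a=arm.grab_frame("scene")[0]
for r in arm.landmark_of("lever_tip","scene")[:4]: print(round(r["score"],2),w(r["point"],"scene").round(3))
b=arm.grab_frame("top")[0]
for r in arm.landmark_of("lever_tip","top")[:4]: print(round(r["score"],2),w(r["point"],"top").round(3))
for n in ["knob_top","meter","cup","spray"]: print(n,[w(r["point"],"top").round(3) for r in arm.landmark_of(n,"top")[:1]])
s=arm.get_state(); print(s["force"],s["t"],s["eef_pos"])
im=np.zeros((590,800,3),np.uint8)
im[:300,:400]=cv2.resize(a[250:340,110:230],(400,300),interpolation=2); im[:300,400:]=cv2.resize(b[210:300,370:490],(400,300),interpolation=2)
im[300:,:400]=cv2.resize(a,(400,290)); im[300:,400:]=cv2.resize(a[193:222,260:300],(400,290),interpolation=2)
save("c6",im)
import g; g.gap(a)
E
```

```text
0.49 [ 0.557 -0.345  0.074]
0.45 [ 0.502 -0.376  0.096]
0.4 [ 0.453 -0.289  0.073]
0.67 [ 0.46  -0.287  0.072]
0.65 [ 0.559 -0.347  0.076]
0.54 [ 0.504 -0.371  0.094]
knob_top [array([ 0.478, -0.006,  0.107])]
meter [array([ 0.489,  0.362, -0.002])]
cup [array([ 0.77 , -0.208, -0.001])]
spray [array([ 0.764,  0.178, -0.003])]
[-0.48472305 -0.66460168 -0.00133258] 16.45 [ 0.37357129 -0.58112909  0.20381754]
red 64 43 10.14 3.4
red 68 131 10.15 4.5
red 72 150 10.09 5.2
red 76 169 10.01 6.1
red 80 56 9.15 4.7
yel 80 42 11.54 3.7
yel 84 159 10.28 5.6
yel 88 143 9.89 5.0
yel 92 124 10.2 4.3
yel 96 125 10.17 4.3
yel 100 131 9.38 5.9
yel 104 411 9.7 15.7
yel 108 325 9.7 15.5
```

View pics/c6.png

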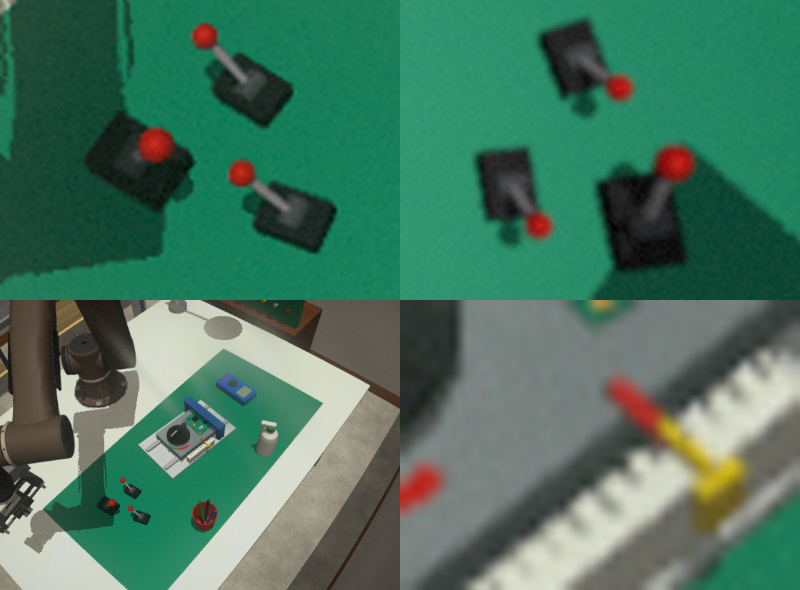

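```bash
python3 -c "
from station import arm
print(arm.job_done())"
```

```text
the job is handed in; nothing more can be done
None
```

The board is fed under the probe bar and the test switch is thrown fully over. I handed the job in about 16.5 s after the start, well under the 51 s limit.

- **Knob:** I pushed it in about 12 mm, turned it past the safety stop, let it rise while still held, and turned on to about 84°. After letting go, the top-camera check put it back at full height (0.107 m measured, 0.105 m expected).
- **Pointer:** In the last scene-camera check it stands within about 0.2 mm of the yellow marker along bed y. The top view earlier, after letting go of the knob, agreed by eye.
- **Switch:** I threw the largest of the three switches. The force rose to 12 N at its end stop. Afterwards the ball was at about (0.503, -0.373, 0.095), where the full throw should put it (0.503, -0.373). The two look-alike switches did not move.
- **Bystanders:** The meter, cup and spray bottle are where they were, to within about 5 mm of measurement noise. The arm is clear of everything.

**Checks that failed or disagreed:**
- Early pointer-to-marker readings ranged from 48 to 51 mm, so I settled the final position by measuring the remaining gap.
- The top camera's view of the pointer was blocked while I was turning the knob.
- One measuring script stopped with an interface error before the switch was thrown. That skipped a repeat check of the ball's start position.

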